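Feed a tea light into the plate warmer with the push stick

TASK

The plate warmer on the worktop has no candle: stand the tea light upright in front of its low opening and, with the wooden push stick behind it, gently push it in under the self-closing draught flap until it is fully home against the end stop below the burner hole. Keep your fingers out of the warmer. Then draw the stick out so that the flap falls shut, lay it back on the worktop clear of the warmer, and leave the other things where they are.

Things in the scene. Friction and masses are not known exactly. Their poses are not given: they have to be found in the camera images.
- warmer: Plate warmer: plain sheet-metal hood, 140 deep (x) x 130 wide (y) x 70 high, two rod pan supports on top (75 in all), a wire carry loop on each side (155 wide over them); heavy, does not shift. No floor: what is pushed in slides on the worktop. Origin on the worktop under its middle. x = feed direction, from the opening (front face, x = -70) to the closed back; z up.
- burner (a point): Point on the worktop under the centre of the 54 mm burner hole in the top plate (= warmer's origin): where the tea light belongs. 12 high fences guide it there: mouth at x = -44, y = +-31, narrowing to y = +-21.5 at x = -14, then a half-round end stop; a tea light touching the stop has its centre at x = about +2, y within 2.
- opening (a point): Middle of the low opening in the front face, 12 above the worktop (warmer frame x = -70, y = 0). The opening is 72 wide, 36 high, reaches down to the worktop and is covered by the hanging flap.
- flap (a joint): Draught flap of the opening, a light (10 g) polished metal plate 66 wide hung on its upper edge 38 above the worktop, lower edge 3 above it. 0 = hanging shut; it swings inward (to +1.45 rad) when something is pushed against it, and falls shut by its own weight when nothing holds it.
- push_stick: Pale wooden push stick, 90 g, lying flat. x points along it to the nose. Lath 13 thick, 26 wide, from x = -33 to the nose, a V-notched swallow-tail (33 wide, tips 9 ahead of the notch) that centres the tea light. Over the origin stands a grip block 54 long (x), 20 thick (y), its top 56 above the underside. Origin: on the underside below the middle of the grip.
- stick_notch (a point): Bottom of the V notch in the stick's nose: x = 145, z = 6.5 in the stick's frame. With the tea light seated in the notch, the tea light's axis is 23 ahead of this point.
- stick_grip (a point): Point to hold the grip block: x = 0, y = 0, z = 42 in the stick's frame (14 below its top). Close the fingers along the stick's y.
- tea_light: The tea light: a round metal cup with red wax, 38 diameter, 15 high, 26 g. Origin: middle of its underside, z up. Loose on the worktop.
- matchbox: Bystander: box of matches, 36 x 53 x 15, origin at the middle of its underside. Leave alone.
- cork: Bystander: wine cork lying down, 24 diameter, 43 long (its y). Leave alone.
- corkscrew: Bystander: folded waiter's corkscrew lying flat, 31 x 112 (its y) x 11. Leave alone.
- espresso_cup: Bystander: white espresso cup, 62 x 89 x 52. Leave alone.
- lemon: Bystander: lemon, 83 x 58 x 58. Leave alone.
- jigger: Bystander: steel spirit measure, 42 diameter, 80 high. Leave alone.

How it is judged:
By the outcome, as a careful person would: the job done as asked, in the order asked, and still so for the second after the job is handed in, with the robot touching nothing.
It also fails if it takes over 54 s, if anything falls off the work surface, if the arm or the gripper's body presses on something with over 40 N, if the wrist force passes 120 N, or if a joint passes its speed limit or range.

ROBOT

A 7-joint arm with a two-finger parallel gripper is mounted at the origin on a cart in front of the work surface, level with it; the furniture and walls round the work are solid. World frame = base frame: x ahead of the robot, y to its left, z up, the work surface at z = 0. Lengths are in m, angles in rad, forces in N, time in s.
With the tool pointing down it reaches from about 0.4 to 0.85 m from the base axis. Payload 4.5 kg.
Tool frame: the origin (TCP) lies midway between the tips of the shut fingers; the grasp point (between the pads) lies 19 mm behind it; z points along the fingers, y is the line along which they close (so a half turn about z gives the same grasp; the last joint's range is limited). The gripper opens to 88 mm and grips with 3 to 60 N. Pads are 18 mm wide; open, the fingers measure 123 mm over their backs; the gripper's body (75 mm by 187 mm) begins 45 mm behind the grasp point.
Start: joints at [-1.16, 0.689, -0.195, 1.565, 0.157, 0.902, -0.215], TCP at [0.23, 0.581, 0.239] pointing down, gripper open.
Joint ranges: [-3.01, 3.01], [-0.46, 2.08], [-1.47, 1.51], [0.13, 2.56], [-1, 4.14], [0.04, 2.09], [-2.66, 2.66]. Speed limits (rad/s): [2.57, 2.57, 3.14, 3.14, 3.14, 3.14, 3.14].

INTERFACE

Orientations are given as a unit quaternion [x, y, z, w].
In Python, from plant import * gives the robot as it stands.
- The arm moves only by the tool send_rows, never from a script. Its argument "targets" is a list of rows, each a list of 2 entries, a list of its own where there are three numbers: the shift along the tool's x, y, z in units of 0.3 m (1.0 is 0.3 m), then the turn, a rotation vector about the tool's x, y, z in units of pi rad (1.0 is pi rad). A call has 1 to 12 rows; each row is the pose to reach, as a shift and turn from the pose commanded when the call began, along the tool's axes at that moment, turning the shorter way round; what a row does not reach only later rows make up. A row lasts 1/8 s, in which the tool goes at most 62.5 mm and 10.7 degrees, less where a joint would pass 70% of its speed; a pose out of reach is approached as far as the arm can. A call with a number of a shift or a turn outside -1 to 1 is refused whole. A call with a gripper value outside its range is refused whole. "fingers" is the opening, from 0 (shut) to 1 (fully open), set as the call begins (left out, the last holds). The fingers move at their own pace and stop on an object; "newtons" is the grip in N (left out, the last holds). Time passes only in rows, so rows that repeat a pose let the fingers close. It gives the time, the measured TCP pose, the force, the opening and the grip force at its end, in the units of the state.
- get_state(): the state, without advancing time (a new reading comes with each control period).
- snapshot(name): name is "scene" or "side" or "wrist"; returns a dict with "img" (480x640x3 uint8, blue, green, red), "fx", "fy", "cx", "cy" (pixels), "cam_to_world" (4x4, takes a point from camera to world coordinates); the wrist camera has in their place "T_tool_cam" (4x4, takes a point from camera to tool coordinates, whose origin is the TCP and whose axes are the flange's). Camera axes: x right, y down, z forward; pixel columns grow to the right and rows downward; lengths in m; the calibration is good to about 2 mm. A picture is of the moment at which its call begins: read the wrist's pose just before it. There is no depth.
- finish_job(): hands the job in; it is judged then, once.
The state is a dict: "clock": time; "q": joint angles; "qd": joint speeds; "joint_torque": joint torques, N m; "tool_pos": TCP position; "eef_rot": TCP orientation; "contact_force": force on the tool from outside, world axes, zero at the start; "moment": the same for the moment, N m; "opening": opening from 0.0 (shut) to 1.0 (fully open); "finger_force": force on a finger pad.
Only numpy, scipy, OpenCV 4.12 (cv2) and the standard library are available. Lean on these libraries where they do the work, as an engineer would, in place of code of your own. Each camera call takes 0.05 s, during which the arm holds its last target. There are 200 camera calls.

## Working session

There is one attempt and no reset: what is moved stays moved. The work goes in short steps, Python scripts to look and compute and a tool call to move; the robot and the scene stay as the last step left them, time stands still between calls to the robot, and variables do not carry over. Pictures are saved under pics/ and viewed, at most 10 in all, crops included, and the job is handed in when it is done.

Besides the shell and the picture viewer there is one more tool, called in YAML: its name, and indented under it one key for each argument. send_rows: Moves the arm, as the interface text tells. Its arguments: {"type":"object","properties":{"targets":{"type":"array"},"fingers":{"type":"number"},"newtons":{"type":"number"}},"required":["targets"]}

```bash
mkdir -p pics; ls
python3 - <<'E'
from plant import *
import cv2
s=get_state();print({k:s[k] for k in("clock","tool_pos","eef_rot","opening")})
for n in("scene","side"):
    d=snapshot(n);cv2.imwrite(f"pics/{n}0.png",d["img"]);print(n,d["fx"],d["cx"],d["cy"],d["cam_to_world"])
E
```

```text
pics
{'clock': 0.0, 'tool_pos': array([0.22979097, 0.58052631, 0.23790126]), 'eef_rot': array([ 1.87222947e-01,  9.82316999e-01, -9.35052996e-04, -8.10036935e-05]), 'opening': 1.0009574792570197}
scene 538.1143247450627 316.94519565845803 240.8732211701232 [[ 0.56089803 -0.58813796  0.58265525 -0.11319455]
 [-0.82761759 -0.41622189  0.37657464 -0.47590696]
 [ 0.02103603 -0.69343571 -0.72021136  0.83900925]
 [ 0.          0.          0.          1.        ]]
side 602.9110139574673 315.9083529740167 235.4337467259269 [[-0.98620312 -0.07076636  0.14965133  0.29957972]
 [-0.16400924  0.54033764 -0.82530976  1.09686707]
 [-0.02245808 -0.83846727 -0.54448901  0.83005794]
 [ 0.          0.          0.          1.        ]]
```

View pics/scene0.png

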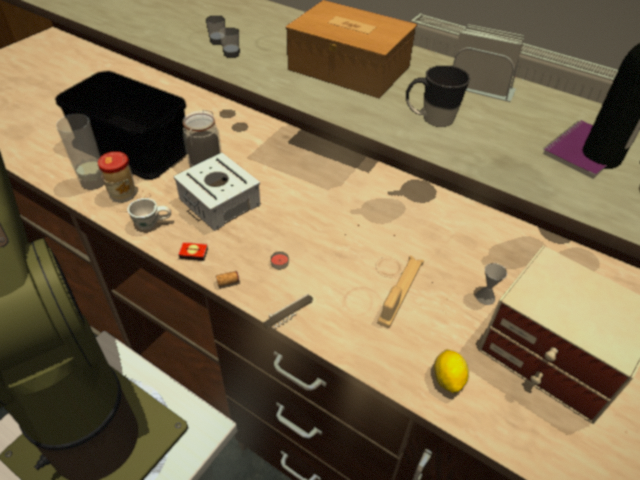

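View pics/side0.png

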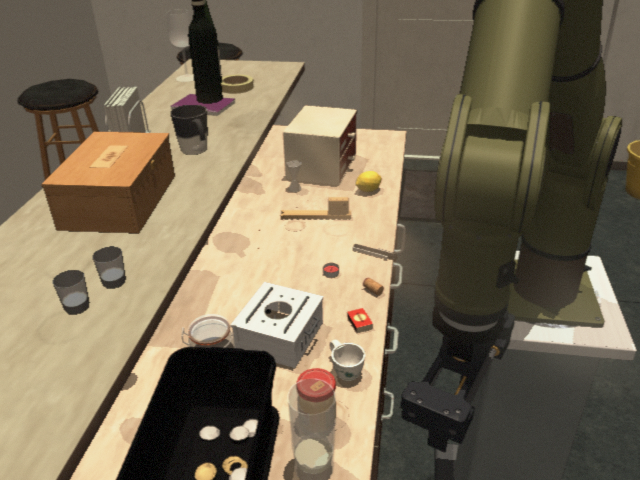

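Run:
```python
import cv2
a=cv2.imread("pics/scene0.png")[145:335,170:430];cv2.imwrite("pics/c1.png",cv2.resize(a,None,fx=3,fy=3,interpolation=cv2.INTER_CUBIC))
a=cv2.imread("pics/side0.png")[190:370,225:405];cv2.imwrite("pics/c2.png",cv2.resize(a,None,fx=3.3333,fy=3.3333,interpolation=cv2.INTER_CUBIC))
```

```text
(no output)
```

View pics/c1.png

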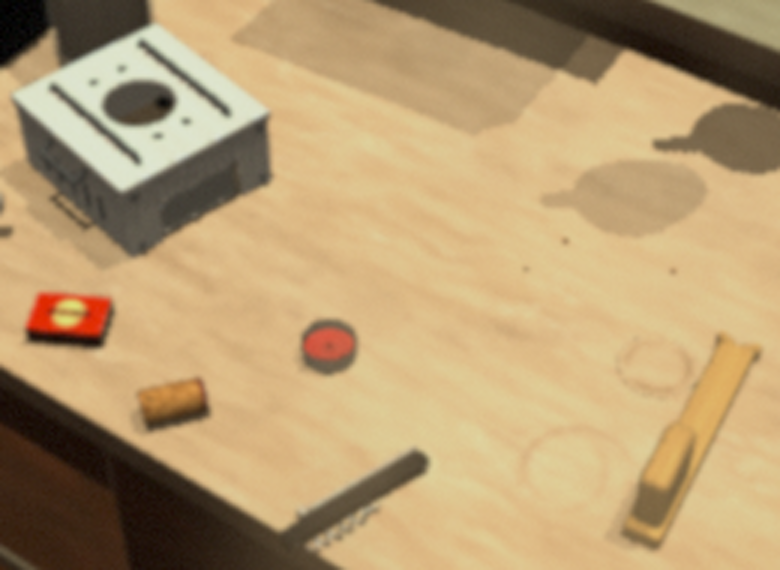

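View pics/c2.png

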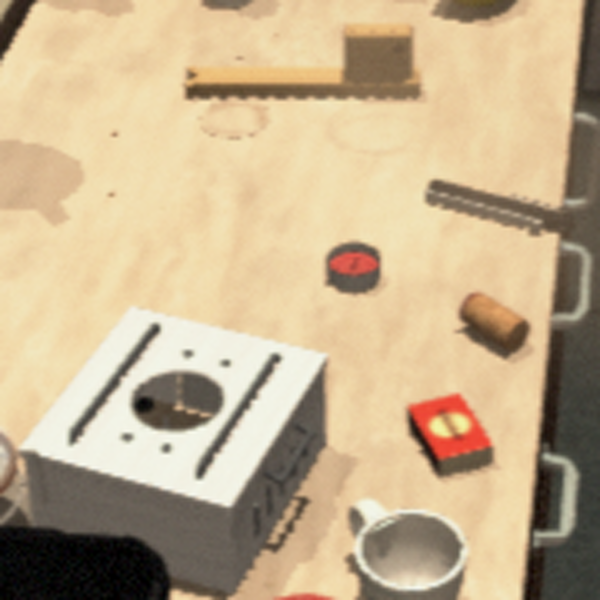

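```bash
cat > h.py <<'E'
import numpy as np
from plant import *
def ray(d,px,z,T=None):
    T=d["cam_to_world"] if T is None else T
    v=T[:3,:3]@np.array([(px[0]-d["cx"])/d["fx"],(px[1]-d["cy"])/d["fy"],1]);o=T[:3,3]
    return (o+v*(z-o[2])/v[2])[:2]
E
python3 - <<'E'
from h import *
d=snapshot("scene");e=snapshot("side")
f=lambda p,z:ray(d,(170+p[0]/3-.33,145+p[1]/3-.33),z)
g=lambda p,z:ray(e,(225+p[0]/3.3333-.35,190+p[1]/3.3333-.35),z)
np.set_printoptions(precision=4,suppress=True)
print("corn S",[f(p,.07) for p in((152,25),(270,118),(122,193),(12,97))],f((139,103),.07))
print("corn side",[g(p,.07) for p in((135,308),(327,355),(238,508),(22,452))],g((178,401),.07))
print("opening S bottom",f((165,225),0),f((240,190),0))
print("tea",f((329,344),.014),g((354,265),.014))
print("stick nose S",f((720,338),.013),f((757,350),.013),"tail",f((627,528),.013),f((660,540),.013))
print("griptop S",f((690,428),.056),f((643,489),.056),f((668,495),.056))
print("stick side nose",g((187,68),.013),g((187,88),.013),"tail",g((420,88),.013),"griptop",[g(p,.056) for p in((345,25),(411,25),(412,38),(345,38))])
E
```

```text
corn S [array([0.6146, 0.2709]), array([0.5799, 0.1266]), array([0.4567, 0.1602]), array([0.488 , 0.2965])] [0.5372 0.2158]
corn side [array([0.5839, 0.1337]), array([0.4582, 0.1634]), array([0.4859, 0.3013]), array([0.6163, 0.2734])] [0.538  0.2175]
opening S bottom [0.5007 0.1684] [0.563  0.1473]
tea [ 0.4659 -0.0109] [ 0.4667 -0.0049]
stick nose S [ 0.6272 -0.2282] [ 0.632  -0.2543] tail [ 0.4503 -0.2545] [ 0.4541 -0.2758]
griptop S [ 0.5098 -0.2608] [ 0.4515 -0.2598] [ 0.4562 -0.2744]
stick side nose [ 0.6376 -0.2521] [ 0.6311 -0.2218] tail [ 0.4493 -0.2451] griptop [array([ 0.5107, -0.2616]), array([ 0.4595, -0.2681]), array([ 0.4563, -0.2478]), array([ 0.5077, -0.2414])]
```

```bash
cat >> h.py <<'E'
from scipy.spatial.transform import Rotation as R
np.set_printoptions(precision=4,suppress=True)
def Rd(yaw):  # tool down, x at yaw deg
    return R.from_euler('z',yaw,degrees=True)*R.from_euler('x',180,degrees=True)
def plan(*ts,p=None,r=None):
    s=get_state(); p=s["tool_pos"] if p is None else np.array(p); r=R.from_quat(s["eef_rot"]) if r is None else r
    print(s["clock"],s["tool_pos"],R.from_quat(s["eef_rot"]).as_euler('ZYX',degrees=True))
    for x,y,z,yaw in ts:
        print((r.inv().apply(np.array([x,y,z])-p)/.3).round(4),((r.inv()*Rd(yaw)).as_rotvec()/np.pi).round(4))
E
python3 - <<'E'
from h import *
d=snapshot("scene");e=snapshot("side")
f=lambda p,z:ray(d,(170+p[0]/3-.33,145+p[1]/3-.33),z)
g=lambda p,z:ray(e,(225+p[0]/3.3333-.35,190+p[1]/3.3333-.35),z)
print("corkscrew",f((425,460),.01),f((295,535),.01),g((432,188),.01),"cork",f((172,403),.012),"match",f((70,315),.015))
plan((.45,.25,.26,110),(.46,-.02,.24,76.7))
E
```

```text
corkscrew [ 0.4238 -0.1199] [ 0.3292 -0.0871] [ 0.4249 -0.1116] cork [0.3654 0.0435] match [0.3835 0.1512]
0.3 [0.2299 0.581  0.2385] [ 158.4141    0.0035 -179.9692]
[-1.0881 -0.7561 -0.0713] [-0.0002  0.0001  0.269 ]
[-1.4502 -1.5806 -0.0042] [-0.0001  0.0001  0.454 ]
```

send_rows:
  targets:
    - [[-0.27,-0.19,-0.018],[0,0,0.067]]
    - [[-0.54,-0.38,-0.036],[0,0,0.134]]
    - [[-0.81,-0.57,-0.05],[0,0,0.2]]
    - [[-0.95,-0.76,-0.05],[0,0,0.26]]
    - [[-1,-0.85,-0.04],[0,0,0.3]]
    - [[-1,-0.95,-0.03],[0,0,0.34]]
    - [[-1,-1,-0.02],[0,0,0.38]]
  fingers: 1

```text
clock: 1.18
tool_pos: [0.3996, 0.1898, 0.245]
eef_rot: [0.709, 0.705, 0.001, 0.0]
contact_force: [0.7, -0.4, -0.4]
opening: 0.999
finger_force: 0.0
```

```bash
python3 -c "
from h import *
plan((.44,-.03,.22,76.7))"
```

```text
1.175 [0.3996 0.1898 0.245 ] [ 89.6976  -0.0295 179.892 ]
[-0.7318  0.1385  0.0832] [ 0.0006 -0.0002  0.0722]
```

send_rows:
  targets:
    - [[-0.2,0.04,0.02],[0,0,0.03]]
    - [[-0.4,0.08,0.04],[0,0,0.07]]
    - [[-0.6,0.12,0.06],[0,0,0.07]]
    - [[-0.73,0.14,0.08],[0,0,0.07]]
    - [[-0.73,0.14,0.08],[0,0,0.07]]
    - [[-0.73,0.14,0.08],[0,0,0.07]]

```text
clock: 1.92
tool_pos: [0.4406, -0.0263, 0.2208]
eef_rot: [0.78, 0.626, 0.0, -0.0]
contact_force: [-0.3, -0.7, 0.4]
opening: 0.999
finger_force: 0.0
```

Run:
```python
from h import *
import cv2
s=get_state();d=snapshot("wrist");cv2.imwrite("pics/w1.png",d["img"])
T=np.eye(4);T[:3,:3]=R.from_quat(s["eef_rot"]).as_matrix();T[:3,3]=s["tool_pos"]
np.save("T1.npy",T@d["T_tool_cam"]);print(s["clock"],s["tool_pos"],T@d["T_tool_cam"],d["fx"],d["cx"],d["cy"])
```

```text
1.925 [ 0.4406 -0.0263  0.2208] [[ 0.9762 -0.2061 -0.0674  0.4582]
 [-0.2169 -0.9279 -0.3034  0.0521]
 [-0.      0.3108 -0.9505  0.3662]
 [ 0.      0.      0.      1.    ]] 371.3187974545582 320.6762043987142 245.22199889134507
```

View pics/w1.png

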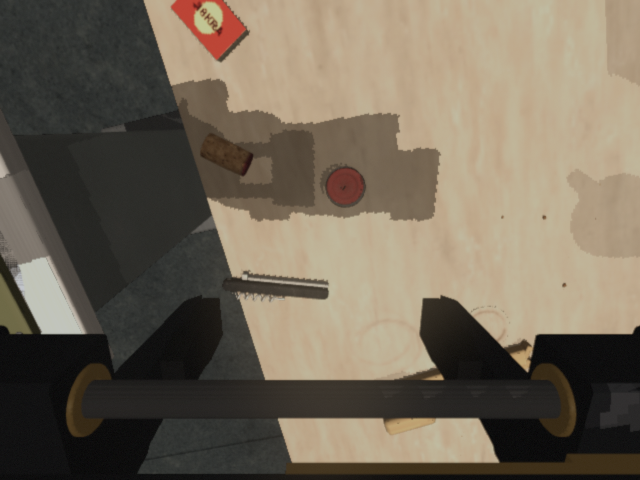

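Run:
```python
from h import *
d=snapshot("wrist");T=np.load("T1.npy")
p=ray(d,(345,186),.014,T);print("tea",p,"edges",ray(d,(325,187),.014,T),ray(d,(365,187),.014,T))
plan((*p,.06,76.7),(*p,.003,76.7))
```

```text
tea [ 0.4685 -0.0076] edges [ 0.4498 -0.0044] [ 0.4869 -0.0126]
2.025 [ 0.4406 -0.0255  0.2208] [  77.5767   -0.0522 -179.9976]
[0.0779 0.0781 0.5361] [-0.     -0.0003  0.0049]
[0.0777 0.0781 0.7261] [-0.     -0.0003  0.0049]
```

send_rows:
  targets:
    - [[0.078,0.076,0.18],[0,0,0.005]]
    - [[0.078,0.076,0.36],[0,0,0.005]]
    - [[0.078,0.076,0.53],[0,0,0.005]]
    - [[0.078,0.076,0.65],[0,0,0.005]]
    - [[0.078,0.076,0.725],[0,0,0.005]]
    - [[0.078,0.076,0.725],[0,0,0.005]]
    - [[0.078,0.076,0.725],[0,0,0.005]]
  fingers: 0.75

```text
clock: 2.9
tool_pos: [0.4705, -0.0074, 0.0046]
eef_rot: [0.784, 0.62, -0.002, -0.002]
contact_force: [0.0, 1.0, -0.1]
opening: 0.747
finger_force: 0.0
```

send_rows:
  targets:
    - [[0,0,0],[0,0,0]]
    - [[0,0,0],[0,0,0]]
    - [[0,0,0],[0,0,0]]
    - [[0,0,0],[0,0,0]]
    - [[0,0,0],[0,0,0]]
    - [[0,0,0],[0,0,0]]
  fingers: 0
  newtons: 8

```text
clock: 3.65
tool_pos: [0.4705, -0.0091, 0.0051]
eef_rot: [0.785, 0.619, -0.002, -0.002]
contact_force: [0.1, 1.6, 3.4]
opening: 0.419
finger_force: 8.0
```

Run:
```python
from h import *
s=get_state();print(s["opening"],s["finger_force"],s["contact_force"])
x,y=np.array([.5365,.2162])-.135*np.array([np.cos(np.radians(76.7)),np.sin(np.radians(76.7))]);print(x,y)
plan((x,y,.03,76.7),(x,y,.003,76.7))
```

```text
0.4193701833596375 8.000842817493528 [0.0922 1.5853 3.3947]
0.5054432854796058 0.08482085217509308
3.65 [ 0.4705 -0.0091  0.0051] [  76.5232    0.0304 -179.7448]
[ 0.3314  0.0401 -0.0833] [-0.0014  0.0002 -0.001 ]
[0.3315 0.0405 0.0067] [-0.0014  0.0002 -0.001 ]
```

send_rows:
  targets:
    - [[0,0,-0.09],[0,0,0]]
    - [[0.1,0.01,-0.09],[0,0,0]]
    - [[0.22,0.025,-0.09],[0,0,0]]
    - [[0.33,0.04,-0.09],[0,0,0]]
    - [[0.33,0.04,-0.06],[0,0,0]]
    - [[0.33,0.04,-0.02],[0,0,0]]
    - [[0.33,0.04,0],[0,0,0]]
    - [[0.33,0.04,0],[0,0,0]]
    - [[0.33,0.04,0],[0,0,0]]

```text
clock: 4.78
tool_pos: [0.5049, 0.0833, 0.0047]
eef_rot: [0.786, 0.619, -0.002, -0.001]
contact_force: [0.2, 0.3, -0.3]
opening: 0.425
finger_force: 8.0
```

send_rows:
  targets:
    - [[0,0,0],[0,0,0]]
    - [[0,0,0],[0,0,0]]
    - [[0,0,0],[0,0,0]]
    - [[0,0,-0.08],[0,0,0]]
    - [[0,0,-0.25],[0,0,0]]
    - [[-0.18,0,-0.45],[0,0,0]]
    - [[-0.36,0,-0.6],[0,0,0]]
    - [[-0.36,0,-0.6],[0,0,0]]
    - [[-0.36,0,-0.6],[0,0,0]]
  fingers: 0.75

```text
clock: 5.9
tool_pos: [0.4812, -0.0214, 0.1855]
eef_rot: [0.786, 0.618, -0.001, -0.001]
contact_force: [0.0, 0.3, 1.5]
opening: 0.746
finger_force: 0.0
```

Run:
```python
from h import *
import cv2
s=get_state();d=snapshot("wrist")
T=np.eye(4);T[:3,:3]=R.from_quat(s["eef_rot"]).as_matrix();T[:3,3]=s["tool_pos"]
np.save("T2.npy",T@d["T_tool_cam"]);print(s["clock"],s["tool_pos"])
cv2.imwrite("pics/w2.png",cv2.resize(d["img"][0:330],(800,412),interpolation=cv2.INTER_CUBIC))
```

```text
5.9 [ 0.4812 -0.0214  0.1855]
```

View pics/w2.png

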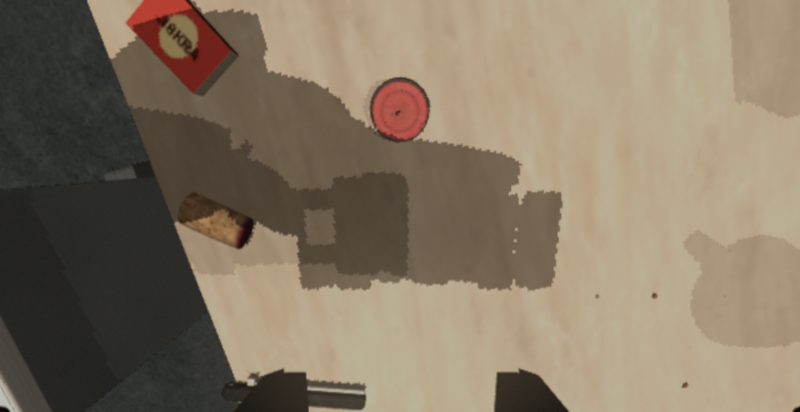

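Run:
```python
from h import *
d=snapshot("wrist");T=np.load("T2.npy")
print("tea",ray(d,(320,88),.014,T))
plan((.45,-.265,.22,8))
```

```text
tea [0.5055 0.0829]
6.0 [ 0.4807 -0.0188  0.1839] [  76.6489   -0.009  -179.6343]
[-0.822   0.0892 -0.1212] [-0.0018  0.0012  0.3814]
```

send_rows:
  targets:
    - [[-0.2,0.02,-0.12],[0,0,0.05]]
    - [[-0.4,0.04,-0.12],[0,0,0.1]]
    - [[-0.6,0.06,-0.12],[0,0,0.16]]
    - [[-0.75,0.08,-0.12],[0,0,0.22]]
    - [[-0.82,0.09,-0.12],[0,0,0.28]]
    - [[-0.82,0.09,-0.12],[0,0,0.34]]
    - [[-0.82,0.09,-0.12],[0,0,0.381]]
    - [[-0.82,0.09,-0.12],[0,0,0.381]]
    - [[-0.82,0.09,-0.12],[0,0,0.381]]
  fingers: 0.75

```text
clock: 7.12
tool_pos: [0.4503, -0.2652, 0.22]
eef_rot: [0.997, 0.071, -0.003, -0.001]
contact_force: [-0.2, 0.2, 0.5]
opening: 0.751
finger_force: 0.0
```

Run:
```python
from h import *
import cv2
s=get_state();d=snapshot("wrist")
T=np.eye(4);T[:3,:3]=R.from_quat(s["eef_rot"]).as_matrix();T[:3,3]=s["tool_pos"]
np.save("T3.npy",T@d["T_tool_cam"]);print(s["clock"],s["tool_pos"])
cv2.imwrite("pics/w3.png",cv2.resize(d["img"][:,120:520],(500*1,600),interpolation=cv2.INTER_CUBIC))
```

```text
7.125 [ 0.4503 -0.2652  0.22  ]
```

View pics/w3.png

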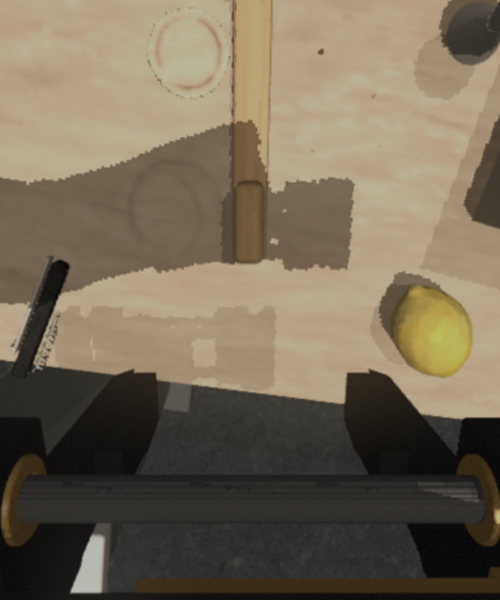

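Run:
```python
from h import *
d=snapshot("wrist");T=np.load("T3.npy")
c=lambda u,v,z:ray(d,(120+u/1.25,v/1.25),z,T)
for q in((236,184),(264,184),(236,260),(263,260)):print(c(*q,.056))
m=sum(c(*q,.056) for q in((236,184),(264,184),(236,260),(263,260)))/4
print("centre",m,"lath far",(c(233,5,.013)+c(271,5,.013))/2,"near",(c(234,120,.013)+c(269,120,.013))/2)
plan((.481,-.258,.1,8),(.481,-.258,.0225,8))
```

```text
[ 0.5102 -0.2471]
[ 0.5128 -0.265 ]
[ 0.4606 -0.2538]
[ 0.4633 -0.2719]
centre [ 0.4867 -0.2595] lath far [ 0.6217 -0.2415] near [ 0.5522 -0.2512]
7.225 [ 0.4501 -0.2658  0.2206] [   8.072     0.2861 -179.9152]
[ 0.1077 -0.0105  0.4015] [-0.0005  0.0016  0.0004]
[ 0.109  -0.0101  0.6598] [-0.0005  0.0016  0.0004]
```

send_rows:
  targets:
    - [[0.04,-0.005,0.18],[0,0.001,0]]
    - [[0.08,-0.01,0.36],[0,0.001,0]]
    - [[0.12,-0.01,0.5],[0,0.001,0]]
    - [[0.122,-0.01,0.6],[0,0.001,0]]
    - [[0.122,-0.01,0.655],[0,0.001,0]]
    - [[0.122,-0.01,0.655],[0,0.001,0]]
    - [[0.122,-0.01,0.655],[0,0.001,0]]

```text
clock: 8.1
tool_pos: [0.4852, -0.259, 0.0255]
eef_rot: [0.998, 0.069, -0.0, 0.0]
contact_force: [0.1, 0.5, -0.6]
opening: 0.751
finger_force: 0.0
```

send_rows:
  targets:
    - [[0,0,0],[0,0,0]]
    - [[0,0,0],[0,0,0]]
    - [[0,0,0],[0,0,0]]
    - [[0,0,0],[0,0,0]]
    - [[0,0,0],[0,0,0]]
    - [[0,0,0],[0,0,0]]
    - [[0,0,0],[0,0,0]]
    - [[0,0,0],[0,0,0]]
    - [[0,0,0],[0,0,0]]
  fingers: 0
  newtons: 30

```text
clock: 9.22
tool_pos: [0.4848, -0.2584, 0.0244]
eef_rot: [0.998, 0.069, -0.001, -0.0]
contact_force: [0.6, 0.6, 0.6]
opening: 0.225
finger_force: 30.0
```

Run:
```python
from h import *
s=get_state();print(s["opening"],s["finger_force"],s["contact_force"])
a=np.radians(76.7);u=np.array([np.cos(a),np.sin(a)]);O=np.array([.5365,.2162])
n=np.array([-u[1],u[0]]);t=np.array([.5055,.0829])-O;print("tea in warmer",t@u,t@n)
A=O-.325*u
plan((.485,-.258,.09,8),(*A,.09,76.7))
```

```text
0.22458094426318312 29.95590090751648 [0.5696 0.6342 0.5673]
tea in warmer -0.1368562855940171 -0.0004970849110845603
9.225 [ 0.4848 -0.2584  0.0244] [   7.9278    0.0791 -179.9579]
[ 0.0006 -0.0013 -0.2186] [-0.0002  0.0004 -0.0004]
[-0.0036 -0.5333 -0.2182] [-0.0005  0.0002 -0.3821]
```

send_rows:
  targets:
    - [[0,0,-0.07],[0,0,0]]
    - [[0,0,-0.16],[0,0,0]]
    - [[0,-0.1,-0.2],[0,0,-0.05]]
    - [[0,-0.2,-0.2],[0,0,-0.1]]
    - [[0,-0.3,-0.2],[0,0,-0.15]]
    - [[0,-0.4,-0.2],[0,0,-0.2]]
    - [[0,-0.48,-0.2],[0,0,-0.25]]
    - [[-0.004,-0.533,-0.2],[0,0,-0.3]]
    - [[-0.004,-0.533,-0.2],[0,0,-0.35]]
    - [[-0.004,-0.533,-0.2],[0,0,-0.382]]
    - [[-0.004,-0.533,-0.2],[0,0,-0.382]]
    - [[-0.004,-0.533,-0.2],[0,0,-0.382]]

```text
clock: 10.72
tool_pos: [0.4616, -0.1003, 0.0845]
eef_rot: [0.785, 0.62, -0.0, -0.001]
contact_force: [-0.1, 0.6, -0.8]
opening: 0.225
finger_force: 30.0
```

Run:
```python
from h import *
import cv2
a=np.radians(76.7);u=np.array([np.cos(a),np.sin(a)]);O=np.array([.5365,.2162])
A=O-.325*u
plan((*A,.0255,76.7))
d=snapshot("scene");a=d["img"][145:335,170:430];cv2.imwrite("pics/c3.png",cv2.resize(a,None,fx=3,fy=3,interpolation=cv2.INTER_CUBIC))
s=get_state()
d=snapshot("wrist")
T=np.eye(4);T[:3,:3]=R.from_quat(s["eef_rot"]).as_matrix();T[:3,3]=s["tool_pos"]
np.save("T4.npy",T@d["T_tool_cam"])
cv2.imwrite("pics/w4.png",cv2.resize(d["img"],(800,600),interpolation=cv2.INTER_CUBIC))
```

```text
10.725 [ 0.4616 -0.1003  0.0845] [  76.5849   -0.0054 -179.9061]
[0.0007 0.0008 0.1967] [-0.0005 -0.     -0.0006]
```

View pics/w4.png

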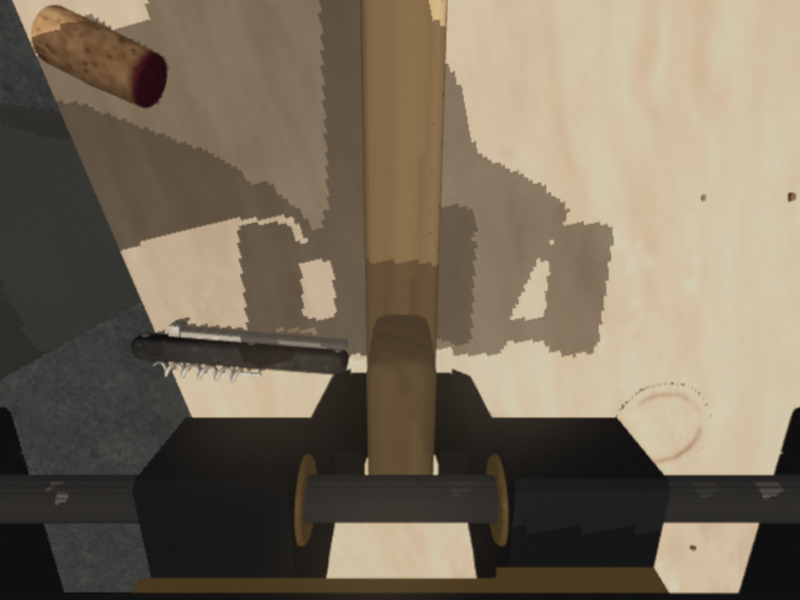

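send_rows:
  targets:
    - [[0,0,0.07],[0,0,0]]
    - [[0,0,0.14],[0,0,0]]
    - [[0,0,0.18],[0,0,0]]
    - [[0,0,0.198],[0,0,0]]
    - [[0,0,0.198],[0,0,0]]
    - [[0,0,0.198],[0,0,0]]

```text
clock: 11.58
tool_pos: [0.4618, -0.1002, 0.0256]
eef_rot: [0.784, 0.62, -0.0, -0.0]
contact_force: [-0.2, 0.3, -1.0]
opening: 0.223
finger_force: 30.0
```

Run:
```python
from h import *
import cv2
a=np.radians(76.7);u=np.array([np.cos(a),np.sin(a)]);O=np.array([.5365,.2162])
plan(*[(*(O-k*u),.0252,76.7) for k in(.29,.166)]);print(get_state()["contact_force"])
d=snapshot("scene");a=d["img"][145:335,170:430];cv2.imwrite("pics/c3.png",cv2.resize(a,None,fx=3,fy=3,interpolation=cv2.INTER_CUBIC))
```

```text
11.575 [ 0.4618 -0.1002  0.0256] [  76.6883   -0.0065 -179.9526]
[ 0.1171 -0.0003  0.0012] [-0.0003 -0.     -0.0001]
[ 0.5304 -0.0004  0.0012] [-0.0003 -0.     -0.0001]
[-0.2269  0.3073 -0.9989]
```

View pics/c3.png

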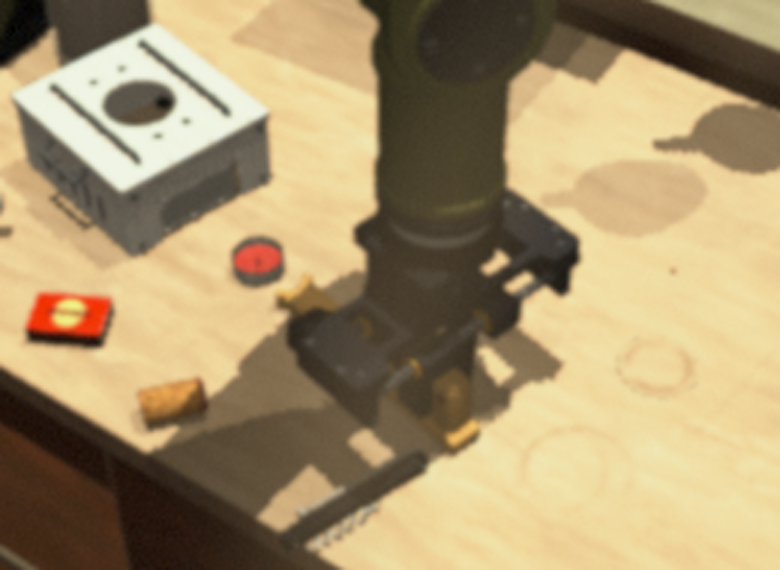

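send_rows:
  targets:
    - [[0.02,0,0],[0,0,0]]
    - [[0.04,0,0],[0,0,0]]
    - [[0.06,0,0],[0,0,0]]
    - [[0.07,0,0],[0,0,0]]
    - [[0.08,0,0],[0,0,0]]
    - [[0.09,0,0],[0,0,0]]
    - [[0.1,0,0],[0,0,0]]
    - [[0.11,0,0],[0,0,0]]
    - [[0.12,0,0],[0,0,0]]
    - [[0.13,0,0],[0,0,0]]
    - [[0.14,0,0],[0,0,0]]
    - [[0.15,0,0],[0,0,0]]

```text
clock: 13.12
tool_pos: [0.4719, -0.0561, 0.0252]
eef_rot: [0.784, 0.62, -0.0, -0.001]
contact_force: [0.1, -1.1, -0.7]
opening: 0.227
finger_force: 30.0
```

send_rows:
  targets:
    - [[0.015,0,0],[0,0,0]]
    - [[0.03,0,0],[0,0,0]]
    - [[0.045,0,0],[0,0,0]]
    - [[0.06,0,0],[0,0,0]]
    - [[0.075,0,0],[0,0,0]]
    - [[0.09,0,0],[0,0,0]]
    - [[0.105,0,0],[0,0,0]]
    - [[0.12,0,0],[0,0,0]]
    - [[0.135,0,0],[0,0,0]]
    - [[0.15,0,0],[0,0,0]]
    - [[0.165,0,0],[0,0,0]]
    - [[0.18,0,0],[0,0,0]]

```text
clock: 14.62
tool_pos: [0.4844, -0.0035, 0.0252]
eef_rot: [0.784, 0.62, -0.0, -0.001]
contact_force: [0.2, -0.2, -0.6]
opening: 0.226
finger_force: 30.0
```

Run:
```python
from h import *
a=np.radians(76.7);u=np.array([np.cos(a),np.sin(a)]);O=np.array([.5365,.2162]);n=np.array([-u[1],u[0]])
p=get_state()["tool_pos"][:2]-O;print(p@u,p@n)
plan((*(O-.166*u),.0252,76.7))
```

```text
-0.22579936762979944 0.00020774500027739146
14.625 [ 0.4844 -0.0035  0.0252] [  76.6928   -0.0111 -179.9084]
[ 0.1993  0.0007 -0.0001] [-0.0005 -0.0001 -0.    ]
```

send_rows:
  targets:
    - [[0.015,0,0],[0,0,0]]
    - [[0.03,0,0],[0,0,0]]
    - [[0.045,0,0],[0,0,0]]
    - [[0.06,0,0],[0,0,0]]
    - [[0.075,0,0],[0,0,0]]
    - [[0.09,0,0],[0,0,0]]
    - [[0.105,0,0],[0,0,0]]
    - [[0.12,0,0],[0,0,0]]
    - [[0.135,0,0],[0,0,0]]
    - [[0.15,0,0],[0,0,0]]
    - [[0.16,0,0],[0,0,0]]
    - [[0.165,0,0],[0,0,0]]

```text
clock: 16.12
tool_pos: [0.4957, 0.0446, 0.0251]
eef_rot: [0.784, 0.621, -0.0, -0.001]
contact_force: [-0.0, -0.3, -0.6]
opening: 0.222
finger_force: 30.0
```

send_rows:
  targets:
    - [[0.006,0,0],[0,0,0]]
    - [[0.012,0,0],[0,0,0]]
    - [[0.018,0,0],[0,0,0]]
    - [[0.02,0,0],[0,0,0]]

```text
clock: 16.62
tool_pos: [0.4971, 0.0504, 0.0252]
eef_rot: [0.784, 0.62, -0.0, -0.001]
contact_force: [-0.0, -0.5, -0.7]
opening: 0.227
finger_force: 30.0
```

send_rows:
  targets:
    - [[0.005,0,0],[0,0,0]]
    - [[0.01,0,0],[0,0,0]]
    - [[0.01,0,0],[0,0,0]]

```text
clock: 17.0
tool_pos: [0.4978, 0.0534, 0.0252]
eef_rot: [0.784, 0.62, -0.0, -0.001]
contact_force: [-1.1, -0.2, -0.5]
opening: 0.225
finger_force: 30.0
```

send_rows:
  targets:
    - [[0.004,0,0],[0,0,0]]
    - [[0.007,0,0],[0,0,0]]
    - [[0.007,0,0],[0,0,0]]

```text
clock: 17.38
tool_pos: [0.4983, 0.0553, 0.0252]
eef_rot: [0.784, 0.62, -0.0, -0.001]
contact_force: [0.1, -0.4, -1.8]
opening: 0.222
finger_force: 30.0
```

send_rows:
  targets:
    - [[0.004,0,0],[0,0,0]]
    - [[0.007,0,0],[0,0,0]]
    - [[0.007,0,0],[0,0,0]]

```text
clock: 17.75
tool_pos: [0.4988, 0.0573, 0.0252]
eef_rot: [0.784, 0.62, -0.0, -0.001]
contact_force: [0.4, -0.1, -1.0]
opening: 0.227
finger_force: 30.0
```

Run:
```python
from h import *
a=np.radians(76.7);u=np.array([np.cos(a),np.sin(a)]);O=np.array([.5365,.2162]);n=np.array([-u[1],u[0]])
p=get_state()["tool_pos"][:2]-O;print(p@u,p@n,get_state()["contact_force"])
```

```text
-0.16333063715831458 0.00016086019790187422 [ 0.4367 -0.1279 -0.9767]
```

send_rows:
  targets:
    - [[0.004,0,0],[0,0,0]]
    - [[0.007,0,0],[0,0,0]]
    - [[0.007,0,0],[0,0,0]]

```text
clock: 18.12
tool_pos: [0.4989, 0.0577, 0.0252]
eef_rot: [0.785, 0.62, -0.001, -0.0]
contact_force: [-1.5, -4.1, -0.2]
opening: 0.228
finger_force: 30.0
```

send_rows:
  targets:
    - [[0.004,0,0],[0,0,0]]
    - [[0.004,0,0],[0,0,0]]

```text
clock: 18.38
tool_pos: [0.4989, 0.0578, 0.0252]
eef_rot: [0.785, 0.619, -0.002, 0.0]
contact_force: [-1.9, -6.8, 0.8]
opening: 0.223
finger_force: 30.0
```

Run:
```python
from h import *
a=np.radians(76.7);u=np.array([np.cos(a),np.sin(a)]);O=np.array([.5365,.2162])
plan(*[(*(O-k*u),.0252,76.7) for k in(.25,.33)]);print(get_state()["contact_force"])
```

```text
18.375 [0.4989 0.0578 0.0252] [  76.5544    0.1776 -179.9136]
[-0.2907  0.0014  0.001 ] [-0.0005  0.001  -0.0008]
[-0.5574  0.0021  0.0018] [-0.0005  0.001  -0.0008]
[-1.8648 -6.7824  0.8014]
```

send_rows:
  targets:
    - [[-0.01,0,0],[0,0,0]]
    - [[-0.03,0,0],[0,0,0]]
    - [[-0.06,0,0],[0,0,0]]
    - [[-0.1,0,0],[0,0,0]]
    - [[-0.15,0,0],[0,0,0]]
    - [[-0.2,0,0],[0,0,0]]
    - [[-0.26,0,0],[0,0,0]]
    - [[-0.33,0,0],[0,0,0]]
    - [[-0.4,0,0],[0,0,0]]
    - [[-0.47,0,0],[0,0,0]]
    - [[-0.53,0,0],[0,0,0]]
    - [[-0.56,0,0],[0,0,0]]

```text
clock: 19.88
tool_pos: [0.4602, -0.1049, 0.0252]
eef_rot: [0.785, 0.62, -0.001, -0.001]
contact_force: [-0.1, -0.1, -0.9]
opening: 0.224
finger_force: 30.0
```

Run:
```python
from h import *
import cv2
plan((.4848,-.2584,.09,8))
a=snapshot("scene")["img"][140:240,165:275];b=snapshot("side")["img"][270:370,225:335]
cv2.imwrite("pics/f.png",np.hstack([cv2.resize(x,(400,364),interpolation=cv2.INTER_CUBIC) for x in(a,b)]))
```

```text
19.875 [ 0.4602 -0.1049  0.0252] [  76.562     0.0226 -179.9068]
[-0.4787  0.1983 -0.2161] [-0.0004  0.0004  0.3809]
```

View pics/f.png

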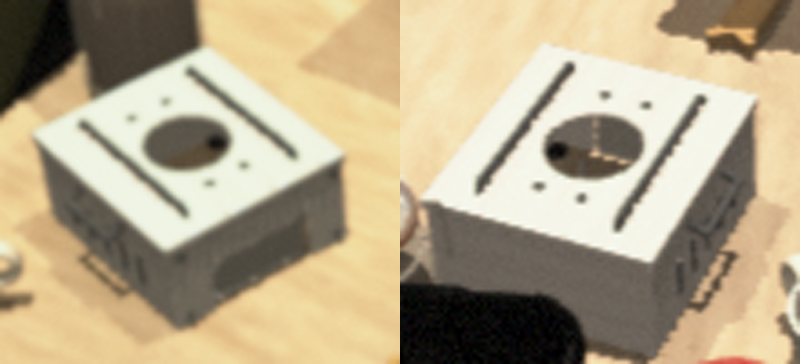

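send_rows:
  targets:
    - [[0,0,-0.08],[0,0,0]]
    - [[0,0,-0.18],[0,0,0]]
    - [[-0.1,0.04,-0.2],[0,0,0.05]]
    - [[-0.2,0.08,-0.2],[0,0,0.1]]
    - [[-0.3,0.12,-0.2],[0,0,0.15]]
    - [[-0.38,0.16,-0.2],[0,0,0.2]]
    - [[-0.44,0.18,-0.2],[0,0,0.25]]
    - [[-0.479,0.198,-0.2],[0,0,0.3]]
    - [[-0.479,0.198,-0.2],[0,0,0.35]]
    - [[-0.479,0.198,-0.2],[0,0,0.381]]
    - [[-0.479,0.198,-0.2],[0,0,0.381]]
    - [[-0.479,0.198,-0.2],[0,0,0.381]]

```text
clock: 21.48
tool_pos: [0.4858, -0.2559, 0.0849]
eef_rot: [0.997, 0.072, -0.001, -0.001]
contact_force: [0.0, 0.2, -1.0]
opening: 0.225
finger_force: 30.0
```

```bash
python3 -c "
from h import *
plan((.4848,-.2584,.0246,8))"
```

```text
21.475 [ 0.4858 -0.2559  0.0849] [   8.2613    0.082  -179.9149]
[-0.0042  0.0082  0.2009] [-0.0005  0.0005  0.0015]
```

send_rows:
  targets:
    - [[0,0.004,0.07],[0,0,0]]
    - [[0,0.006,0.14],[0,0,0]]
    - [[0,0.006,0.18],[0,0,0]]
    - [[0,0.006,0.195],[0,0,0]]
    - [[0,0.006,0.202],[0,0,0]]
    - [[0,0.006,0.202],[0,0,0]]
    - [[0,0.006,0.202],[0,0,0]]

```text
clock: 22.35
tool_pos: [0.4861, -0.2585, 0.0249]
eef_rot: [0.997, 0.071, -0.0, -0.0]
contact_force: [-0.3, 0.5, 0.0]
opening: 0.223
finger_force: 30.0
```

send_rows:
  targets:
    - [[0,0,0],[0,0,0]]
    - [[0,0,0],[0,0,0]]
    - [[0,0,0],[0,0,0]]
    - [[0,0,0],[0,0,0]]
    - [[0,0,-0.1],[0,0,0]]
    - [[0,0,-0.28],[0,0,0]]
    - [[0,0,-0.46],[0,0,0]]
    - [[0,0,-0.64],[0,0,0]]
    - [[0,0,-0.7],[0,0,0]]
    - [[0,0,-0.7],[0,0,0]]
  fingers: 0.75

```text
clock: 23.6
tool_pos: [0.4867, -0.2588, 0.2356]
eef_rot: [0.997, 0.071, 0.001, 0.0]
contact_force: [-0.6, 0.2, -0.6]
opening: 0.747
finger_force: 0.0
```

Run:
```python
from h import *
a=np.radians(76.7);u=np.array([np.cos(a),np.sin(a)]);O=np.array([.5365,.2162])
# camera ~83 mm ahead of TCP in tool x, tilt 18 deg back (views behind): aim so axis passes O
plan((*(O-.03*u),.23,76.7))
```

```text
23.6 [ 0.4867 -0.2588  0.2356] [  8.1215  -0.0625 179.9572]
[ 0.3515 -1.451   0.018 ] [ 0.0004 -0.0002 -0.381 ]
```

send_rows:
  targets:
    - [[0.05,-0.2,0],[0,0,-0.05]]
    - [[0.1,-0.38,0],[0,0,-0.1]]
    - [[0.15,-0.56,0],[0,0,-0.15]]
    - [[0.2,-0.74,0],[0,0,-0.2]]
    - [[0.25,-0.92,0],[0,0,-0.26]]
    - [[0.3,-1,0],[0,0,-0.32]]
    - [[0.32,-1,0],[0,0,-0.381]]
    - [[0.32,-1,0],[0,0,-0.381]]
    - [[0.32,-1,0],[0,0,-0.381]]

```text
clock: 24.72
tool_pos: [0.538, 0.0514, 0.2337]
eef_rot: [0.786, 0.619, -0.001, -0.001]
contact_force: [0.1, 0.5, -1.0]
opening: 0.752
finger_force: 0.0
```

Run:
```python
from h import *
plan((.525,.1675,.235,76.7))
```

```text
24.725 [0.538  0.0514 0.2337] [  76.4515    0.0277 -179.8036]
[ 0.366  -0.1327 -0.004 ] [-0.0011  0.0002 -0.0014]
```

send_rows:
  targets:
    - [[0.13,-0.05,0],[0,0,0]]
    - [[0.26,-0.1,0],[0,0,0]]
    - [[0.366,-0.133,0],[0,0,0]]
    - [[0.366,-0.133,0],[0,0,0]]
    - [[0.366,-0.133,0],[0,0,0]]

```text
clock: 25.35
tool_pos: [0.5252, 0.1664, 0.2345]
eef_rot: [0.785, 0.619, -0.001, -0.0]
contact_force: [0.0, 0.3, -0.2]
opening: 0.752
finger_force: 0.0
```

Run:
```python
from h import *
import cv2
s=get_state();d=snapshot("wrist")
T=np.eye(4);T[:3,:3]=R.from_quat(s["eef_rot"]).as_matrix();T[:3,3]=s["tool_pos"];T=T@d["T_tool_cam"]
b,g,r=[d["img"][...,i].astype(int) for i in range(3)]
m=((r>1.8*g)&(r>1.8*b)&(r>50)).astype(np.uint8)
k,_,st,c=cv2.connectedComponentsWithStats(m)
a=np.radians(76.7);u=np.array([np.cos(a),np.sin(a)]);n=np.array([-u[1],u[0]]);O=np.array([.5365,.2162])
for i in range(1,k):
    if st[i,4]>60:
        p=ray(d,c[i],.014,T);print(st[i],c[i],p,(p-O)@u,(p-O)@n)
        x,y,w,h=st[i,:4]
        for q in((x,y+h/2),(x+w,y+h/2),(x+w/2,y),(x+w/2,y+h)):
            p=ray(d,q,.014,T)-O;print("  ",p@u,p@n)
# burner hole: pixel where O at z=.07 projects
v=T[:3,:3].T@(np.array([*O,.07])-T[:3,3]);print("hole px",v[:2]/v[2]*d["fx"]+[d["cx"],d["cy"]])
cv2.imwrite("pics/last.png",d["img"])
v=T[:3,:3].T@(np.array([*(O-.07*u),.0])-T[:3,3]);print("open px",v[:2]/v[2]*d["fx"]+[d["cx"],d["cy"]])
```

```text
[305 133  32  35 610] [319.8508 150.8574] [0.5371 0.2204] 0.0042709121970955525 0.00039453766108514575
   0.0046404217065921655 0.014602083550592703
   0.004559959622711317 -0.016012290195363543
   0.0206313511837864 -0.000745361077389972
   -0.01189664476396461 -0.0006655433565706335
[ 164  221   59   56 1223] [193.0801 248.2314] [0.3859 0.1554] -0.09380290629464118 0.1326212011169413
   -0.09457962488732452 0.16300880253599467
   -0.09471712015958722 0.10155257833751442
   -0.06461125372370889 0.1289750797391415
   -0.12622119774584847 0.1357477028152509
hole px [320.1083 161.1247]
open px [320.5125 222.3479]
```

```bash
python3 -c "
from plant import *
print(finish_job())"
```

```text
the job is handed in; nothing more can be done
None
```

The tea light is in against the end stop under the burner hole, about 4 mm past the warmer's centre by the wrist camera and under 1 mm off sideways. The flap looks shut, the stick is back in its original place on the worktop, no bystander was touched, and the job is handed in at about 25.4 s.

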